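Hold the mill lid on its half-way pulse mark

ROBOT

A 6-joint arm with a two-finger parallel gripper is mounted at the origin on the work surface; the furniture and walls round the work are solid. World frame = base frame: x ahead of the robot, y to its left, z up, the work surface at z = 0. Lengths are in m, angles in degrees, forces in N, time in s.
With the tool pointing down it reaches from about 0.35 to 0.875 m from the base axis. Payload 4.2 kg.
Tool frame: the origin (TCP) lies at the very end of the fingers, on their centre line; the grasp point (between the pads) lies 19 mm behind it; z points along the fingers, y is the line along which they close (so a half turn about z gives the same grasp; the last joint's range is limited). The gripper opens to 87 mm and grips with 3 to 60 N. Pads are 19 mm wide; open, the fingers measure 117 mm over their backs; the gripper's body (75 mm by 190 mm) begins 51 mm behind the grasp point.
Start: joints at [91.593, 22.042, 0.453, 0, -68.411, -14.817], TCP at [0.143, 0.608, 0.223] pointing down, gripper open.
Joint ranges: [-179.83, 179.83], [-69.29, 118.12], [-61.27, 80.66], [-181.25, 117.63], [-171.15, -9.14], [-177.46, 177.46]. Speed limits (degrees/s): [159.86, 159.86, 180, 180, 180, 180].

INTERFACE

Orientations are given as a 3x3 rotation matrix whose columns are the frame's x, y, z axes.
In Python, from station import monitor, cams, ticket gives the robot as it stands.
- The arm moves only by the tool drive_tool, never from a script. Its argument "moves" is a list of rows, each an object with "delta_pos": the shift along the tool's x, y, z in mm, a list of three; "turn": the turn about the tool's z in rad; "claw": the opening, from 0 (shut) to 1 (fully open). A call has 1 to 12 rows; each row shifts and turns the commanded pose from where the row before left it, along the tool's axes as they then stand; what a row does not reach is not made up. A row lasts 1/8 s, in which the tool goes at most 62.5 mm and 10.7 degrees, less where a joint would pass 70% of its speed; a pose out of reach is approached as far as the arm can. A call is refused whole if a number of a shift passes 62.5 or a number of a turn 0.188, either way. A call with a gripper value outside its range is refused whole. The fingers move at their own pace and stop on an object; the grip force is fixed at half the most. Time passes only in rows, so rows that do not move let the fingers close. It gives the time, the measured TCP pose, the force, the opening and the grip force at its end, in the units of the state.
- monitor.sense(): the state, without advancing time (a new reading comes with each control period).
- cams.capture(name): name is "scene" or "top" or "wrist"; returns a dict with "color" (480x640x3 uint8, red, green, blue), "range_z" (480x640 float32, m along the optical axis (not along the pixel's ray), 0 where there is no reading), "vertical_fov" (degrees; the focal length in pixels is half the picture's height over the tangent of half this angle, whatever the lens; pixels are square), "cx", "cy" (the principal point, pixels), "extrinsics" (4x4, takes a point from camera to world coordinates). Camera axes: x right, y down, z forward; pixel columns grow to the right and rows downward; lengths in m; the calibration is good to about 2 mm. A picture is of the moment at which its call begins.
- ticket.finish_job(): hands the job in; it is judged then, once.
The state is a dict: "time_s": time; "joints": joint angles; "joint_velocities": joint speeds; "effort": joint torques, N m; "tcp_pos": TCP position; "ee_rot": TCP orientation; "wrist_force": force on the tool from outside, world axes, zero at the start; "moment": the same for the moment, N m; "gripper_width": opening from 0.0 (shut) to 1.0 (fully open); "gripper_force": force on a finger pad.
Only numpy, scipy, OpenCV 4.12 (cv2) and the standard library are available. Lean on these libraries where they do the work, as an engineer would, in place of code of your own. Each camera call takes 0.05 s, during which the arm holds its last target. There are 200 camera calls.

TASK

Pick up the loose blue bayonet lid by its black grip bar, lower it through the two slots in the mouth of the white mill until it sits down on the rim, then twist it clockwise (seen from above) so that the bar points at the green half-way marks, short of the lock click at the red marks. The lid is sprung and turns back when let go, so finish while still gripping it and holding it on the green marks; leave the other things on the table alone.

Things in the scene. Friction and masses are not known exactly. Their poses are not given: they have to be found in the camera images.
- lid: Loose blue lid, 0.06-0.13 kg, upright, 58 mm high. Origin: centre of underside. Grey plug 44 mm wide, z 0-22 mm; lugs at +x and -x, 31 mm from axis, 12 mm wide, z 4-10; blue cap 68 mm wide, z 22-30, rim nibs at +y and -y; black grip bar 60 mm along x, 14 thick along y (grip across this), z 30-58, white dots at both ends. Fits either way round.
- mill: White round mill fixed to the table, 120 mm wide at the foot, 90 at the dark steel collar, rim 125 mm up. Origin: centre of underside, z up. The lid enters with its x along the mill's x (either way round, 0.07 rad play each way), then turns only clockwise from above. With the cap down on the rim the lid's origin is 103 mm above the mill's; once twisted it has 2 mm up-down play.
- mouth (a point): Centre of the mill's mouth, at rim height. Round hole 47.4 mm wide in a flange 10 mm thick, with two slots for the lugs at the mill's +x and -x (white marks on the rim): 17 mm wide, reaching 37 mm from the axis. Axes as the mill's.
- catch (a point): Top of the black catch housing (14 x 16 mm) on the outside of the collar, 52 mm from the mill's axis, 8 mm above the rim. Its sprung steel ball gives the lock click when a nib of the lid passes, at about 56 degrees of lid turn from the slots (red marks on the rim); the nib first touches the ball at about 47 degrees.
- half_mark: The two green half-way marks on the rim of the mill. Origin: centre of the mouth at rim height (125 mm above the table); its x axis runs through both marks, 28 degrees (0.49 rad) clockwise from the mill's x axis. The lid is half-way when its bar (lid's x axis, either way round) lies along this x axis.
- drive_ring (a joint): Sprung ring below the flange that the lid's lugs carry round: 0 at rest (its pockets below the slots), grows as the lid is twisted clockwise, in rad. It lags the lid by 0 to 0.16 rad of free play, usually about 0.07: about 0.4 with the lid half-way, about 0.9 at the click. Its spring turns it (and a lid let go) back, with 0.04 N m at 0 and 0.1 N m half-way.
- tin_of_wicks: Round grey tin, 68 mm in diameter, 36 mm high, loose bystander. Origin: centre of its underside.
- sticker_roll: White roll of stickers lying flat, 66 mm in diameter, 30 mm high, loose bystander. Origin: centre of its underside.
- felt_marker: White felt marker with black cap, 134 mm long along y, 14 mm thick, lying on the table, loose bystander. Origin: centre of its underside.
- amber_jar_15: Amber jar with black lid, 68 mm in diameter, 78 mm high, loose bystander on the left, beside fixed jars of the same kind. Origin: centre of its underside.
- amber_jar_29: Amber jar with black lid, 68 mm in diameter, 78 mm high, loose bystander on the right, beside fixed jars of the same kind. Origin: centre of its underside.
Things that resemble listed ones, but are neither listed nor needed, are in the scene too. Of the things like the lid, leave any that is pink; of the rest the larger one is meant.

How it is judged:
By the outcome, as a careful person would: the job done as asked, in the order asked, and still so for the second after the job is handed in, while the arm keeps its last pose, push and grip.
It also fails if it takes over 48 s, if anything falls off the work surface, if the arm or the gripper's body presses on something with over 40 N, if the wrist force passes 120 N, or if a joint passes its speed limit or range.

## Working session

There is one attempt and no reset: what is moved stays moved. The work goes in short steps, Python scripts to look and compute and a tool call to move; the robot and the scene stay as the last step left them, time stands still between calls to the robot, and variables do not carry over. Pictures are saved under pics/ and viewed, at most 10 in all, crops included, and the job is handed in when it is done.

Besides the shell and the picture viewer there is one more tool, called after "Request:" in YAML: its name, and indented under it one key for each argument. drive_tool: Moves the arm, as the interface text tells. Its arguments: {"type":"object","properties":{"moves":{"type":"array","items":{"type":"object","properties":{"delta_pos":{"type":"array","items":{"type":"number"}},"turn":{"type":"number"},"claw":{"type":"number"}}}}},"required":["moves"]}

```bash
mkdir -p pics
cat > h.py <<'E'
import numpy as np, cv2
from station import monitor, cams, ticket
def cap(n,f):
    d=cams.capture(n); np.savez('pics/'+f+'.npz',**d); cv2.imwrite('pics/'+f+'.png',d['color'][:,:,::-1]); return d
def load(f): return dict(np.load('pics/'+f+'.npz'))
def ray(d,u,v):
    f=240/np.tan(np.radians(float(d['vertical_fov']))/2)
    return np.array([(u-d['cx'])/f,(v-d['cy'])/f,1.])
def px(d,u,v,z=None):
    """world point at pixel: by depth, or on plane z"""
    E=d['extrinsics']; r=E[:3,:3]@ray(d,u,v); o=E[:3,3]
    s=float(d['range_z'][int(round(v)),int(round(u))]) if z is None else (z-o[2])/r[2]
    return o+s*r
E
python3 - <<'E'
from h import *
s=monitor.sense(); print({k:np.round(v,3).tolist() for k,v in s.items()})
a=cap('top','top0'); b=cap('scene','sc0')
print(a['extrinsics'].round(3),b['extrinsics'].round(3),a['vertical_fov'])
E
```

```text
{'time_s': 0.0, 'joints': [91.592, 22.089, 0.381, -0.029, -68.411, -14.815], 'joint_velocities': [-0.018, -0.068, 0.052, -0.005, -0.079, -0.007], 'effort': [-0.0, -39.067, 18.741, 4.22, 0.011, -0.0], 'tcp_pos': [0.143, 0.608, 0.221], 'ee_rot': [[0.973, -0.229, -0.0], [-0.229, -0.973, -0.002], [0.0, 0.002, -1.0]], 'wrist_force': [-0.508, -0.534, 0.2], 'moment': [0.009, -0.003, 0.006], 'gripper_force': 0.0, 'gripper_width': 1.003}
[[-0.018 -0.985  0.174  0.268]
 [-1.     0.016 -0.016 -0.008]
 [ 0.013 -0.174 -0.985  1.276]
 [ 0.     0.     0.     1.   ]] [[ 0.387 -0.718  0.578 -0.142]
 [-0.922 -0.302  0.243 -0.302]
 [-0.    -0.627 -0.779  0.951]
 [ 0.     0.     0.     1.   ]] 55.062909736288965
```

View pics/top0.png

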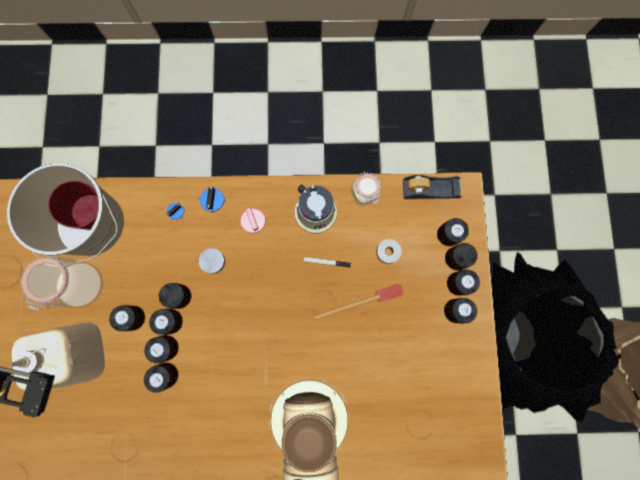

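View pics/sc0.png

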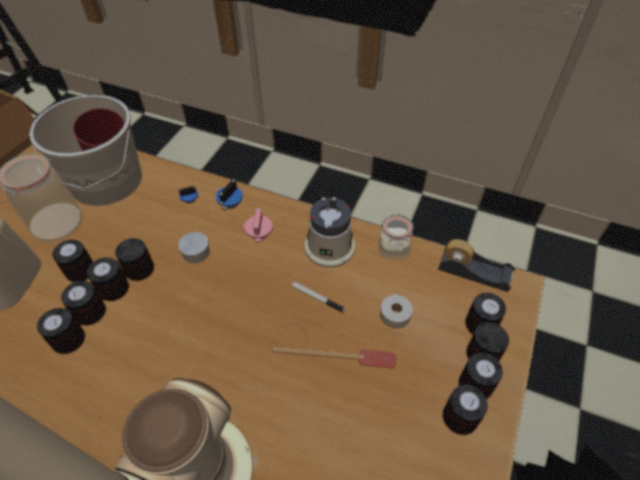

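The top view shows the larger blue lid at about (211,199), the small blue one at (176,211), the pink one at (252,220), and the mill mouth at (317,205) with its catch at (303,189). I'll enlarge the lid and mill areas.

Run:
```python
from h import *
d=load('top0'); im=d['color'][:,:,::-1]
c=lambda u,v:cv2.resize(im[v-28:v+28,u-28:u+28],(400,400),interpolation=cv2.INTER_CUBIC)
cv2.imwrite('pics/c0.png',np.hstack([c(211,199),c(316,205)]))
for u,v,z in [(211,199,.03),(211,199,.058),(317,205,.125),(303,189,.133),(176,211,.03),(252,220,.03),(368,188,.05)]: print(u,v,px(d,u,v,z).round(3),px(d,u,v).round(3))
```

```text
211 199 [0.592 0.263 0.03 ] [0.585 0.258 0.056]
211 199 [0.585 0.257 0.058] [0.585 0.258 0.056]
317 205 [ 0.547 -0.029  0.125] [ 0.553 -0.03   0.101]
303 189 [0.588 0.006 0.133] [0.587 0.006 0.135]
176 211 [0.559 0.359 0.03 ] [0.56  0.359 0.029]
252 220 [0.531 0.149 0.03 ] [0.525 0.146 0.055]
368 188 [ 0.611 -0.172  0.05 ] [ 0.6   -0.167  0.09 ]
```

View pics/c0.png

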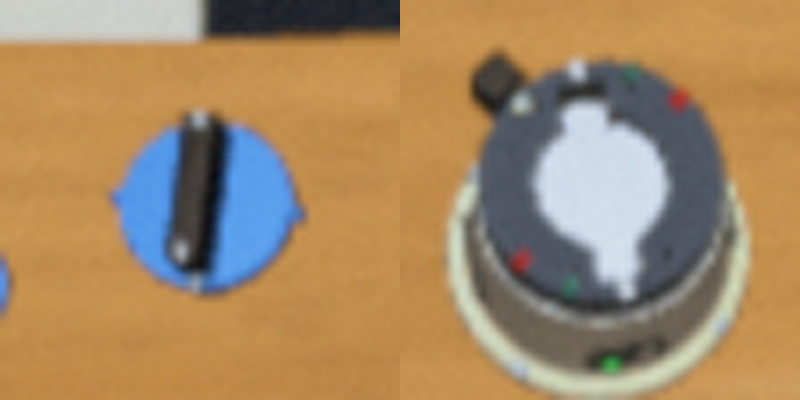

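Run:
```python
from h import *
d=load('top0')
w=lambda u,v,z:px(d,u,v,z)
c=lambda cx,cy,u,v:(cx-28+(u+.5)/7.143-.5,cy-28+(v+.5)/7.143-.5)
def ang(p,q): e=p-q; return np.degrees(np.arctan2(e[1],e[0]))
L=[w(*c(211,199,*p),.058) for p in [(199,118),(181,246)]]
print('lid',np.mean(L,0),ang(*L),np.linalg.norm(L[0]-L[1]))
for n,a,b in [('white',(177,68),(227,290)),('green',(232,72),(170,287)),('red',(280,98),(120,262))]:
    M=[w(*c(316,205,*p),.125) for p in (a,b)]; print(n,np.mean(M,0),ang(*M),np.linalg.norm(M[0]-M[1]))
for u,v in [(15,210),(100,170),(60,170),(116,230),(60,350),(90,350),(25,360),(45,265),(80,285),(124,317),(36,395),(172,294)]: print(u,v,px(d,u,v).round(3))
```

```text
lid [0.59308542 0.26239378 0.058     ] -6.514648966397323 0.0504578972998491
white [ 0.55645069 -0.02622633  0.125     ] 11.319098724175628 0.08408480736766062
green [ 0.55626269 -0.02598306  0.125     ] -16.69389376126808 0.08272550405716728
red [ 0.55598931 -0.02568898  0.125     ] -44.455383387733924 0.0838049797734498
15 210 [0.535 0.71  0.169]
100 170 [ 0.94   0.943 -0.756]
60 170 [0.636 0.61  0.167]
116 230 [0.488 0.476 0.136]
60 350 [0.2   0.572 0.174]
90 350 [0.193 0.548 0.078]
25 360 [0.184 0.617 0.231]
45 265 [0.396 0.612 0.194]
80 285 [0.352 0.557 0.133]
124 317 [0.273 0.466 0.081]
36 395 [0.126 0.526 0.337]
172 294 [0.329 0.347 0.081]
```

Request:
drive_tool:
  moves:
    - {"delta_pos":[0,0,-50],"claw":1}
    - {"delta_pos":[0,0,-50],"claw":1}
    - {"delta_pos":[52,23,0],"claw":1}
    - {"delta_pos":[52,23,0],"claw":1}
    - {"delta_pos":[52,23,0],"claw":1}
    - {"delta_pos":[52,23,0],"claw":1}
    - {"delta_pos":[52,23,0],"claw":1}
    - {"delta_pos":[52,23,0],"claw":1}
    - {"delta_pos":[52,23,20],"claw":1}
    - {"delta_pos":[52,23,20],"claw":1}
    - {"delta_pos":[52,23,30],"claw":1}
    - {"delta_pos":[49,27,30],"turn":-0.117,"claw":1}

```text
invalid input
```

Request:
drive_tool:
  moves:
    - {"delta_pos":[0,0,0],"claw":1}
    - {"delta_pos":[0,0,0],"claw":1}

```text
invalid input
```

Run:
```python
from h import *
cap('wrist','w1'); s=monitor.sense(); print(s['tcp_pos'],s['ee_rot'],s['joints'])
```

```text
[0.1428666  0.60797779 0.2216964 ] [[ 9.73454098e-01 -2.28882167e-01 -2.71223942e-04]
 [-2.28882297e-01 -9.73452677e-01 -1.66738169e-03]
 [ 1.17610262e-04  1.68519790e-03 -9.99998573e-01]] [ 9.15920352e+01  2.20808660e+01  3.95612531e-01 -1.95605557e-02
 -6.84098130e+01 -1.48161052e+01]
```

View pics/w1.png

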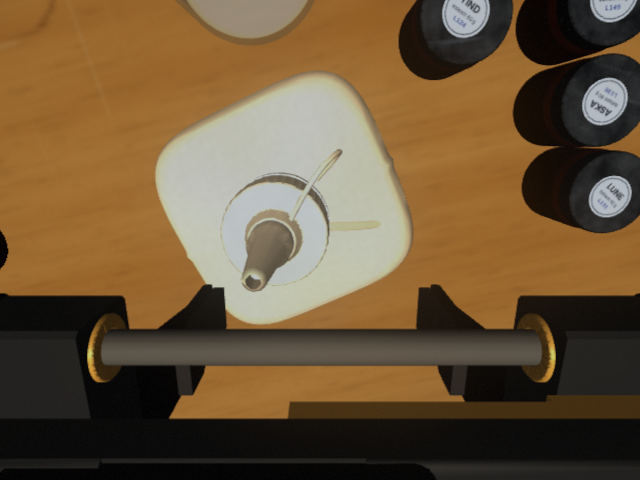

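The arm has not moved, because the calls were refused, probably for the missing `turn` keys. The wrist view shows the spray bottle just ahead of the fingers at about (280,200), so I will rise first.

Request:
drive_tool:
  moves:
    - {"delta_pos":[0,0,-50],"turn":0,"claw":1}
    - {"delta_pos":[0,0,-50],"turn":0,"claw":1}
    - {"delta_pos":[52,23,0],"turn":0,"claw":1}
    - {"delta_pos":[52,23,0],"turn":0,"claw":1}
    - {"delta_pos":[52,23,0],"turn":0,"claw":1}
    - {"delta_pos":[52,23,0],"turn":0,"claw":1}
    - {"delta_pos":[52,23,0],"turn":0,"claw":1}
    - {"delta_pos":[52,23,0],"turn":0,"claw":1}
    - {"delta_pos":[52,23,20],"turn":0,"claw":1}
    - {"delta_pos":[52,23,20],"turn":0,"claw":1}
    - {"delta_pos":[52,23,30],"turn":0,"claw":1}
    - {"delta_pos":[49,27,30],"turn":-0.117,"claw":1}

```text
time_s: 1.65
tcp_pos: [0.5921, 0.2627, 0.2227]
ee_rot: [[0.994, -0.11, -0.0], [-0.11, -0.994, 0.0], [-0.0, -0.0, -1.0]]
wrist_force: [0.2, 0.6, -0.1]
gripper_width: 1.003
gripper_force: 0.0
```

Request:
drive_tool:
  moves:
    - {"delta_pos":[0,0,0],"turn":0,"claw":1}
    - {"delta_pos":[0,0,0],"turn":0,"claw":1}

```text
time_s: 1.9
tcp_pos: [0.5909, 0.2638, 0.2237]
ee_rot: [[0.993, -0.114, -0.0], [-0.114, -0.993, -0.0], [-0.0, 0.0, -1.0]]
wrist_force: [1.0, 0.2, 0.8]
gripper_width: 1.003
gripper_force: 0.0
```

Run:
```python
from h import *
cap('wrist','w2'); s=monitor.sense(); print(s['tcp_pos'],s['ee_rot'],s['joints'])
```

```text
[0.59076933 0.2645262  0.22454749] [[ 9.93572251e-01 -1.13194861e-01  1.05117631e-03]
 [-1.13195548e-01 -9.93572536e-01  6.18537470e-04]
 [ 9.74404651e-04 -7.33550145e-04 -9.99999256e-01]] [ 3.84186391e+01  2.41192868e+01  3.98393420e+00  1.02925583e-02
 -6.97954374e+01  4.50782713e+01]
```

View pics/w2.png

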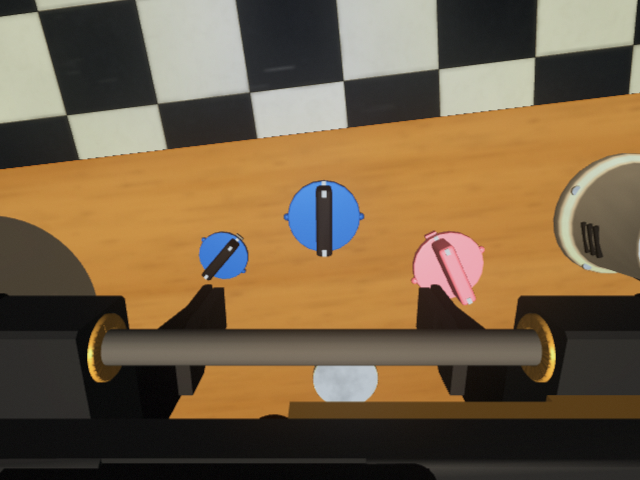

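The wrist view shows the lid bar nearly vertical in the picture, running from about (324,187) to (324,255), with the pink and small blue lids clear of the fingers' descent. I'll compute its pose more finely.

Run:
```python
from h import *
d=load('w2'); s=monitor.sense(); R=s['ee_rot']; p=s['tcp_pos']
g=d['color'].max(2).astype(int)
# dark bar mask
m=np.zeros(g.shape,np.uint8); m[175:265,300:350]=(g[175:265,300:350]<70)
n,l,st,c=cv2.connectedComponentsWithStats(m); i=1+np.argmax(st[1:,4]); ys,xs=np.nonzero(l==i)
print(st[i])
P=np.array([px(d,u,v,.058) for u,v in zip(xs,ys)]); mid=np.mean([px(d,*q,.058) for q in [(324,187),(324,255)]],0)
r=cv2.minAreaRect(P[:,:2].astype(np.float32)*1000); print(r)
for q in [(324,194),(324,251),(324,220)]: print(px(d,*q).round(4),px(d,*q,.058).round(4))
C=np.array([*np.array(r[0])/1000,.058]); print('tool-frame offset mm',(R.T@(C-p)*1000).round(1), 'mask rows w',[ (y,xs[ys==y].min(),xs[ys==y].max()) for y in (200,215,230,245)])
```

```text
[316 186  16  70 943]
((594.5413818359375, 262.33587646484375), (12.6967191696167, 60.76544952392578), 83.84821319580078)
[0.6183 0.2594 0.0603] [0.618  0.2594 0.058 ]
[0.5684 0.265  0.0592] [0.568 0.265 0.058]
[0.596  0.2619 0.0594] [0.5957 0.2619 0.058 ]
tool-frame offset mm [  3.8   1.9 166.5] mask rows w [(200, np.int64(317), np.int64(331)), (215, np.int64(317), np.int64(331)), (230, np.int64(317), np.int64(331)), (245, np.int64(317), np.int64(331))]
```

Request:
drive_tool:
  moves:
    - {"delta_pos":[4,2,40],"turn":-0.006,"claw":1}
    - {"delta_pos":[0,0,50],"turn":0,"claw":1}
    - {"delta_pos":[0,0,50],"turn":0,"claw":1}
    - {"delta_pos":[0,0,30],"turn":0,"claw":1}
    - {"delta_pos":[0,0,14],"turn":0,"claw":1}
    - {"delta_pos":[0,0,0],"turn":0,"claw":1}
    - {"delta_pos":[0,0,0],"turn":0,"claw":1}

```text
time_s: 2.82
tcp_pos: [0.5955, 0.2626, 0.042]
ee_rot: [[0.994, -0.107, 0.003], [-0.107, -0.994, 0.002], [0.003, -0.002, -1.0]]
wrist_force: [0.6, 0.3, 0.6]
gripper_width: 0.998
gripper_force: 0.0
```

Request:
drive_tool:
  moves:
    - {"delta_pos":[0,0,6],"turn":0,"claw":1}
    - {"delta_pos":[0,0,0],"turn":0,"claw":0}
    - {"delta_pos":[0,0,0],"turn":0,"claw":0}
    - {"delta_pos":[0,0,0],"turn":0,"claw":0}
    - {"delta_pos":[0,0,0],"turn":0,"claw":0}
    - {"delta_pos":[0,0,0],"turn":0,"claw":0}
    - {"delta_pos":[0,0,0],"turn":0,"claw":0}
    - {"delta_pos":[0,0,0],"turn":0,"claw":0}

```text
time_s: 3.82
tcp_pos: [0.5945, 0.2615, 0.0338]
ee_rot: [[0.994, -0.108, -0.0], [-0.108, -0.994, -0.0], [-0.0, 0.0, -1.0]]
wrist_force: [-0.1, -1.2, 0.4]
gripper_width: 0.283
gripper_force: 0.0
```

Request:
drive_tool:
  moves:
    - {"delta_pos":[0,0,0],"turn":0,"claw":0}
    - {"delta_pos":[0,0,0],"turn":0,"claw":0}
    - {"delta_pos":[0,0,0],"turn":0,"claw":0}
    - {"delta_pos":[0,0,-10],"turn":0,"claw":0}
    - {"delta_pos":[0,0,-40],"turn":0,"claw":0}
    - {"delta_pos":[0,0,-50],"turn":0,"claw":0}
    - {"delta_pos":[0,0,-50],"turn":0,"claw":0}
    - {"delta_pos":[0,0,-50],"turn":0,"claw":0}
    - {"delta_pos":[0,0,-20],"turn":0,"claw":0}
    - {"delta_pos":[0,0,0],"turn":0,"claw":0}

```text
time_s: 5.08
tcp_pos: [0.5951, 0.2619, 0.2566]
ee_rot: [[0.994, -0.108, 0.004], [-0.108, -0.994, 0.003], [0.004, -0.004, -1.0]]
wrist_force: [0.1, 0.1, -1.4]
gripper_width: 0.154
gripper_force: 30.0
```

Request:
drive_tool:
  moves:
    - {"delta_pos":[0,43,0],"turn":0,"claw":0}
    - {"delta_pos":[0,43,0],"turn":0,"claw":0}
    - {"delta_pos":[0,43,0],"turn":0,"claw":0}
    - {"delta_pos":[0,43,0],"turn":0,"claw":0}
    - {"delta_pos":[0,0,0],"turn":-0.105,"claw":0}
    - {"delta_pos":[0,0,0],"turn":-0.1,"claw":0}
    - {"delta_pos":[0,0,0],"turn":-0.1,"claw":0}
    - {"delta_pos":[0,0,0],"turn":0,"claw":0}
    - {"delta_pos":[0,0,0],"turn":0,"claw":0}

```text
time_s: 6.2
tcp_pos: [0.5756, 0.0904, 0.2529]
ee_rot: [[0.981, 0.194, -0.002], [0.194, -0.981, -0.001], [-0.002, 0.0, -1.0]]
wrist_force: [0.4, -0.8, -1.3]
gripper_width: 0.16
gripper_force: 30.0
```

Run:
```python
from h import *
cap('wrist','w3'); s=monitor.sense(); print(s['tcp_pos'],s['ee_rot'],s['joints'])
```

```text
[0.5757446  0.09039512 0.25318773] [[ 9.80839489e-01  1.94813993e-01 -1.18492902e-03]
 [ 1.94813696e-01 -9.80840197e-01 -3.62671236e-04]
 [-1.23287945e-03  1.24881869e-04 -9.99999232e-01]] [ 2.48316617e+01  1.68293183e+01 -2.79033388e+00 -1.02433751e-02
 -7.04506891e+01  7.64056254e+01]
```

View pics/w3.png

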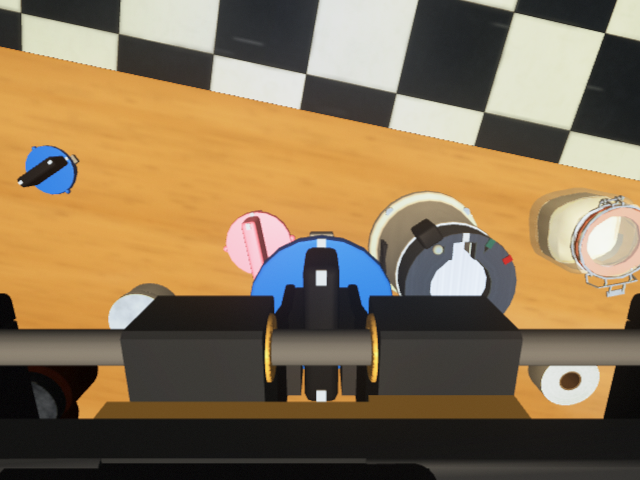

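The lid is held squarely with its bar along image vertical; the mill mouth is at about (460,275), its upper white mark at (466,238), and the catch at (428,233). I'll enlarge for exact values.

Run:
```python
from h import *
im=load('w3')['color'][:,:,::-1]
cv2.imwrite('pics/c3.png',cv2.resize(im[215:345,250:530],(784,364),interpolation=cv2.INTER_CUBIC))
```

```text
(no output)
```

View pics/c3.png

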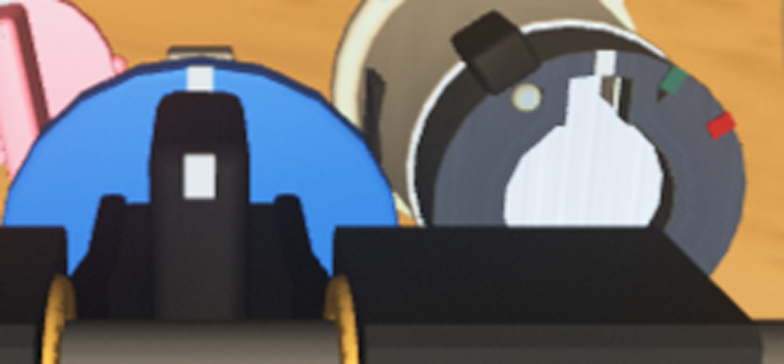

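Run:
```python
from h import *
from scipy.optimize import least_squares
d=load('w3'); s=monitor.sense(); R=s['ee_rot']; p=s['tcp_pos']
P=np.array([px(d,u,v,.125)[:2] for u,v in [(466.1,237.5),(490,243.6),(507.5,259.3)]])
def f(q,r=.042):
    a=q[2]-np.radians([0,28,55.7]); return (q[:2]+r*np.c_[np.cos(a),np.sin(a)]-P).ravel()
q=least_squares(f,[.556,-.026,.2]); print('marks',q.x,np.degrees(q.x[2]),q.fun.round(4))
E=d['extrinsics']; pts=[];rd=[]
for v in range(215,296):
  for u in range(380,530):
    w=px(d,u,v)
    if abs(w[2]-.125)<.004 : pts.append((u,v,*w))
pts=np.array(pts); print('rim z',np.median(pts[:,4]))
h=cv2.convexHull(pts[:,:2].astype(np.float32))[:,0]
W=np.array([px(d,u,v,.125)[:2] for u,v in h]); 
W=W[np.abs(np.hypot(*(W-q.x[:2]).T)-.045)<.004]
c=least_squares(lambda c:np.hypot(*(W-c).T)-.0448,q.x[:2],loss='soft_l1',f_scale=.001);print('circle',c.x,len(W),c.fun.round(4))
# lid in tool frame
for u,v in [(321.4,277.9),(321.4,243)]:
  print('lid',(R.T@(px(d,u,v)-p)*1000).round(1), px(d,u,v).round(4))
print(px(d,321,397).round(3),(R.T@(px(d,321,397)-p)*1000).round(1))
bl=(d['color'][...,2].astype(int)-d['color'][...,0]>90); bl[:,:240]=0; bl[:,400:]=0
for v in (270,280,290): 
  x=np.nonzero(bl[v])[0]; print(v,[(R.T@(px(d,u,v,p[2]-.004)-p)*1000).round(1) for u in (x.min(),x.max())])
```

```text
marks [ 0.55549105 -0.02674101  0.20698055] 11.859111837900402 [-0.0001  0.0005  0.0003 -0.0002 -0.0002 -0.0002]
rim z 0.12567887567327324
circle [ 0.55724755 -0.0246071 ] 18 [-0.      0.0002  0.0001 -0.0004 -0.0007  0.      0.0005  0.0003 -0.
 -0.0001 -0.0001 -0.0003 -0.0003 -0.0003  0.0003  0.0006  0.0001 -0.0001]
lid [ 24.1  -0.9 -25.6] [0.5993 0.0959 0.2788]
lid [29.9 -0.8  2.5] [0.6049 0.097  0.2506]
[0.548 0.086 0.279] [-28.   -1.  -25.7]
270 [array([ 16.8, -28.6,   4. ]), array([16.8, 26.6,  4. ])]
280 [array([ 12. , -31.1,   4. ]), array([12. , 29.1,  4. ])]
290 [array([  7.1, -32.7,   4. ]), array([ 7.1, 30.7,  4. ])]
```

Request:
drive_tool:
  moves:
    - {"delta_pos":[-14,37,0],"turn":-0.005,"claw":0}
    - {"delta_pos":[-14,37,0],"turn":0,"claw":0}
    - {"delta_pos":[-13,37,0],"turn":0,"claw":0}
    - {"delta_pos":[0,0,30],"turn":0,"claw":0}
    - {"delta_pos":[0,0,30],"turn":0,"claw":0}
    - {"delta_pos":[0,0,18],"turn":0,"claw":0}
    - {"delta_pos":[0,0,0],"turn":0,"claw":0}
    - {"delta_pos":[0,0,0],"turn":0,"claw":0}
    - {"delta_pos":[0,0,0],"turn":0,"claw":0}

```text
time_s: 7.38
tcp_pos: [0.5586, -0.0263, 0.177]
ee_rot: [[0.98, 0.201, 0.002], [0.201, -0.98, 0.0], [0.002, 0.0, -1.0]]
wrist_force: [0.3, 0.3, -0.8]
gripper_width: 0.159
gripper_force: 30.0
```

Run:
```python
from h import *
a=cap('wrist','w4'); b=cap('scene','s4');t=cap('top','t4'); s=monitor.sense(); print(s['tcp_pos'],s['ee_rot'])
c=lambda d,u,v,k,z:cv2.resize(d['color'][v-k:v+k,u-k:u+k,::-1],(z,z),interpolation=cv2.INTER_CUBIC)
w=cv2.resize(a['color'][190:340,220:420,::-1],(400,300),interpolation=cv2.INTER_CUBIC)
cv2.imwrite('pics/c4.png',np.hstack([np.vstack([w,np.zeros((100,400,3),np.uint8)]),c(b,330,225,45,400)]))
```

```text
[ 0.55827672 -0.02644591  0.17656701] [[ 9.79632003e-01  2.00796831e-01  1.33091884e-03]
 [ 2.00796688e-01 -9.79632907e-01  2.41786090e-04]
 [ 1.35236177e-03  3.03827031e-05 -9.99999085e-01]]
```

View pics/c4.png

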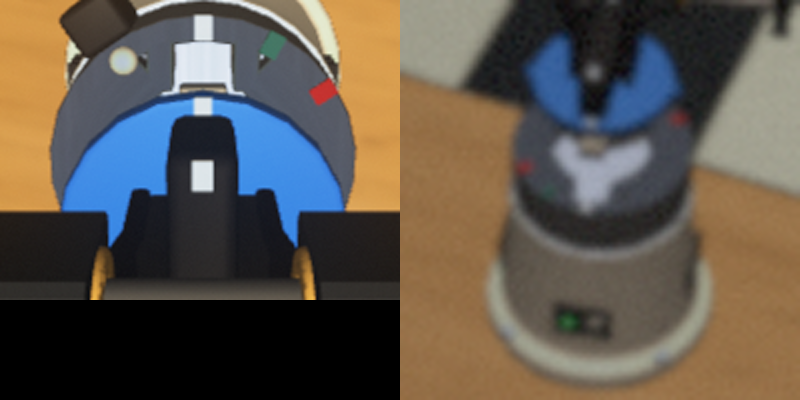

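In the close view, the lid's bar and cap mark lie in line with the white rim mark and slot (column 203 of the crop), so the sideways position and angle are good. I only need to check along the bar.

Run:
```python
from h import *
d=load('w4'); s=monitor.sense(); R=s['ee_rot']; p=s['tcp_pos']
t=lambda u,v,z=None:(R.T@(px(d,u,v,z)-p)*1000).round(1)
print('mark',t(321.5,203.5,.125),'dot',t(321.5,277.5,p[2]+.0245),t(321.5,277.5),'catch',t(268,202,.133))
print('slot end corners',t(307.5,211.5,.125),t(334.5,211.5,.125),'red',t(381,236,.125),'green',t(357,213,.125))
```

```text
mark [39.5 -0.8 51.6] dot [ 24.1  -0.9 -24.5] [ 25.   -0.9 -27. ] catch [ 41.7 -29.5  43.6]
slot end corners [35.  -8.6 51.6] [35.   6.5 51.6] red [20.9 33.1 51.6] green [34.1 19.1 51.6]
```

Request:
drive_tool:
  moves:
    - {"delta_pos":[-1.4,0,0],"turn":0,"claw":0}
    - {"delta_pos":[0,0,8],"turn":0,"claw":0}
    - {"delta_pos":[0,0,6],"turn":0,"claw":0}
    - {"delta_pos":[0,0,4],"turn":0,"claw":0}
    - {"delta_pos":[0,0,4],"turn":0,"claw":0}
    - {"delta_pos":[0,0,3],"turn":0,"claw":0}
    - {"delta_pos":[0,0,0],"turn":0,"claw":0}

```text
time_s: 8.4
tcp_pos: [0.5565, -0.0268, 0.1506]
ee_rot: [[0.98, 0.201, -0.0], [0.201, -0.98, -0.0], [-0.0, 0.0, -1.0]]
wrist_force: [0.1, -1.2, -0.7]
gripper_width: 0.161
gripper_force: 30.0
```

Request:
drive_tool:
  moves:
    - {"delta_pos":[0,0,4],"turn":0,"claw":0}
    - {"delta_pos":[0,0,4],"turn":0,"claw":0}
    - {"delta_pos":[0,0,3],"turn":0,"claw":0}
    - {"delta_pos":[0,0,2],"turn":0,"claw":0}
    - {"delta_pos":[0,0,0],"turn":0,"claw":0}
    - {"delta_pos":[0,0,0],"turn":0,"claw":0}

```text
time_s: 9.15
tcp_pos: [0.5567, -0.0268, 0.138]
ee_rot: [[0.98, 0.201, 0.0], [0.201, -0.98, -0.0], [0.0, 0.0, -1.0]]
wrist_force: [0.5, 0.2, -0.9]
gripper_width: 0.16
gripper_force: 30.0
```

Request:
drive_tool:
  moves:
    - {"delta_pos":[0,0,1],"turn":0,"claw":0}
    - {"delta_pos":[0,0,1],"turn":0,"claw":0}
    - {"delta_pos":[0,0,0],"turn":0,"claw":0}
    - {"delta_pos":[0,0,0],"turn":0,"claw":0}

```text
time_s: 9.65
tcp_pos: [0.5568, -0.0268, 0.1367]
ee_rot: [[0.98, 0.201, 0.001], [0.201, -0.98, -0.0], [0.001, 0.0, -1.0]]
wrist_force: [-2.0, 0.5, 5.3]
gripper_width: 0.16
gripper_force: 30.0
```

Request:
drive_tool:
  moves:
    - {"delta_pos":[0,0,0],"turn":0.06,"claw":0}
    - {"delta_pos":[0,0,0],"turn":0.06,"claw":0}
    - {"delta_pos":[0,0,0],"turn":0.06,"claw":0}
    - {"delta_pos":[0,0,0],"turn":0.06,"claw":0}
    - {"delta_pos":[0,0,0],"turn":0.06,"claw":0}
    - {"delta_pos":[0,0,0],"turn":0.06,"claw":0}
    - {"delta_pos":[0,0,0],"turn":0.06,"claw":0}
    - {"delta_pos":[0,0,0],"turn":0.06,"claw":0}
    - {"delta_pos":[0,0,0],"turn":0,"claw":0}
    - {"delta_pos":[0,0,0],"turn":0,"claw":0}

```text
time_s: 10.9
tcp_pos: [0.5568, -0.0272, 0.1367]
ee_rot: [[0.962, -0.274, 0.001], [-0.274, -0.962, -0.001], [0.001, 0.001, -1.0]]
wrist_force: [-2.5, -0.5, 4.4]
gripper_width: 0.158
gripper_force: 30.0
```

Run:
```python
from h import *
a=cap('wrist','w5'); s=monitor.sense(); R=s['ee_rot'];print(s['tcp_pos'],np.degrees(np.arctan2(R[1,0],R[0,0])),s['moment'],s['wrist_force'])
cv2.imwrite('pics/c5.png',cv2.resize(a['color'][180:340,220:420,::-1],(750,600),interpolation=cv2.INTER_CUBIC))
```

```text
[ 0.55670843 -0.02721076  0.13665489] -15.884225548599812 [-0.13029512  0.71616657  0.08913826] [-2.21526303 -1.34657776  6.6477925 ]
```

View pics/c5.png

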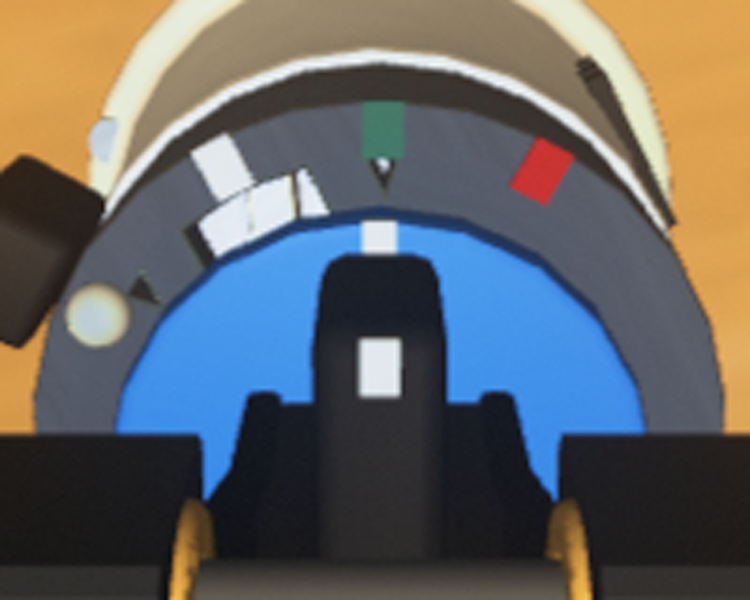

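The cap mark (379,237) and bar dot (379,368) line up with the green mark (383,130) to within about 0.6°. I'll add a small final turn and let it settle.

Request:
drive_tool:
  moves:
    - {"delta_pos":[0,0,0],"turn":0.01,"claw":0}
    - {"delta_pos":[0,0,0],"turn":0,"claw":0}
    - {"delta_pos":[0,0,0],"turn":0,"claw":0}
    - {"delta_pos":[0,0,0],"turn":0,"claw":0}
    - {"delta_pos":[0,0,0],"turn":0,"claw":0}
    - {"delta_pos":[0,0,0],"turn":0,"claw":0}

```text
time_s: 11.7
tcp_pos: [0.5567, -0.0272, 0.1367]
ee_rot: [[0.959, -0.283, 0.001], [-0.283, -0.959, -0.001], [0.001, 0.001, -1.0]]
wrist_force: [-2.1, -1.2, 4.1]
gripper_width: 0.16
gripper_force: 30.0
```

Run:
```python
from h import *
s=monitor.sense(); R=s['ee_rot'];print(s['tcp_pos'],np.degrees(np.arctan2(R[1,0],R[0,0])),s['moment'],s['wrist_force'],s['gripper_force'])
print(ticket.finish_job())
```

```text
[ 0.55671998 -0.02717497  0.13668758] -16.425492069702763 [-0.12667936  0.58898432  0.24412031] [-2.12030755 -1.2143347   4.1130184 ] 30.017495211213827
the job is handed in; nothing more can be done
None
```

The larger blue lid is seated on the mill rim, twisted clockwise to within about 1° of the green half-way marks and still gripped there; I handed the job in at about 12 s, and no verdict was returned.

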